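# Seat the sample cell under a push-latch hood

## Robot

A 7-joint arm with a two-finger parallel gripper is mounted at the origin on a cart in front of the work surface, level with it; the furniture and walls round the work are solid. World frame = base frame: x ahead of the robot, y to its left, z up, the work surface at z = 0. Lengths are in m, angles in rad, forces in N, time in s.
With the tool pointing down it reaches from about 0.4 to 0.85 m from the base axis. Payload 4.5 kg.
Tool frame: the origin (TCP) lies at the very end of the fingers, on their centre line; the grasp point (between the pads) lies arm.grasp_offset behind it (arm.grasp_offset is the distance from the TCP to the grasp point, in m); z points along the fingers, y is the line along which they close (so a half turn about z gives the same grasp; the last joint's range is limited). The gripper opens to 88 mm and grips with 3 to 60 N. Pads are 18 mm wide; open, the fingers measure 123 mm over their backs; the gripper's body (75 mm by 187 mm) begins 45 mm behind the grasp point.
Start: joints at [-1.3, 0.689, -0.195, 1.565, 0.157, 0.902, -0.215], TCP at [0.147, 0.608, 0.239] pointing down, gripper open.
Joint ranges: [-3.01, 3.01], [-0.46, 2.08], [-1.47, 1.51], [0.13, 2.56], [-1, 4.14], [0.04, 2.09], [-2.66, 2.66]. Speed limits (rad/s): [2.57, 2.57, 3.14, 3.14, 3.14, 3.14, 3.14].

## Interface

Orientations are given as a unit quaternion [w, x, y, z].
In Python, from bench import arm gives the robot as it stands. The module is installed in compiled form; this text tells all that it offers.
- The arm moves only by the tool step_arm, never from a script. Its argument "rows" is one flat list of numbers, 5 for each row, row after row: the closure, from -1 (fully open) to 1 (shut), then the shift along the world's x, y, z in m, then the turn about the world's z in rad. In form: [claw, x, y, z, twist, claw, x, y, z, twist, ...]. A call has 1 to 8 rows; each row is the pose to reach, as a shift and turn from the pose commanded when the call began; what a row does not reach only later rows make up. A row lasts 1/8 s, in which the tool goes at most 62.5 mm and 10.7 degrees, less where a joint would pass 70% of its speed; a pose out of reach is approached as far as the arm can. A call with a gripper value outside its range is refused whole. The fingers move at their own pace and stop on an object; "force" is the grip in N (left out, the last holds). Time passes only in rows, so rows that repeat a pose let the fingers close. It gives the time, the measured TCP pose, the force, the opening and the grip force at its end, in the units of the state.
- arm.read_state(): the state, without advancing time (a new reading comes with each control period).
- arm.grab_frame(name): name is "side" or "top"; returns a dict with "pixels" (420x560x3 uint8, red, green, blue), "K" (3x3 intrinsics, pixels), "R" (3x3) and "t" (3): a world point X has camera coordinates R X + t. Camera axes: x right, y down, z forward; pixel columns grow to the right and rows downward; lengths in m; the calibration is good to about 2 mm. A picture is of the moment at which its call begins. There is no depth.
- arm.hand_in(): hands the job in; it is judged then, once.
The state is a dict: "time_s": time; "joints": joint angles; "joint_velocities": joint speeds; "joint_torque": joint torques, N m; "tool_pos": TCP position; "eef_rot": TCP orientation; "ft_force": force on the tool from outside, world axes, zero at the start; "ft_torque": the same for the moment, N m; "gripper_width": finger opening in m; "grasp_force": force on a finger pad.
Only numpy, scipy, OpenCV 4.12 (cv2) and the standard library are available. Lean on these libraries where they do the work, as an engineer would, in place of code of your own. Each camera call takes 0.05 s, during which the arm holds its last target. There are 200 camera calls.

## Task

The sample cell in the small bench photometer was left standing proud in its well. Press the front of the well's grey hood down so that its push latch lets go and the hood springs fully open, push the cell down until it is fully home, then push the hood down shut and press it until it latches and stays closed. Nothing is to be picked up: only press and push, do not pull the cell up, leave the glassware, stopper and dish beside the photometer where they stand, and finish clear of everything.

Things in the scene. Friction and masses are not known exactly. Their poses are not given: they have to be found in the camera images.
- photometer: White bench photometer 175x130x50 mm, fixed. Origin on the worktop under it; +x to its rear, -x to its sloping front panel, z up; spans x -95..80, y -65..65 mm; flat deck at z 50 mm from x -20 to 80. Grey hood 64 mm wide (y): hinge line along y at x 50, z 64 mm, free edge at x -8 mm, top at z 70 mm when latched, 3 mm roof with 10 mm deep rim. Round well under it at x 18 mm.
- hood (a joint): Hood hinge, rad: 0 (to 0.02) latched shut, + opens up and rearward, 1.85 fully open, -0.115 pressed to the hard stop. A spring opens it with about 0.13 N m, slowed by a damper (about 3 s). Push-push latch: from shut, a press past -0.07 (to the stop is best) and release frees it; from open, a push down past -0.07 and release latches it; a further press frees it. A press takes 3 to 5 N.
- hood_press (a point): Where to press: outer face of the hood's roof, mid-width, on three ribs, 47 mm from the hinge line, 11 mm from the free edge. Moves with the hood; its z is the roof's outward normal, x points from free edge to hinge. Fully open, the hood leans 16 degrees past upright: free edge 120 mm above the worktop, its outer face 22 mm behind the hinge line there.
- cell (a joint): Height of the sample cell in its well, m: 0 to 0.003 at the start (standing proud), 0.009 = fully home on its stop; negative = pulled up. It stays where it is left; pushing it takes about 3 to 4 N.
- cell_top (a point): Centre of the flat top of the cell's round black cap, 25 mm across, under the hood, 18 mm to the rear of the photometer's origin and 32 mm in front of the hinge line. 64 to 61 mm above the worktop at the start, 55 mm when home; the deck round it is at 50 mm.
- beaker: Loose 50 ml glass beaker, 46 mm across, 56 mm high, beside the photometer; origin at the centre of its underside. Leave alone.
- stopper: Loose black rubber stopper, 40 mm across, 24 mm high; origin at the centre of its underside. Leave alone.
- dish: Loose covered petri dish, 93 mm across, 16 mm high; origin at the centre of its underside. Leave alone.
- conical: Loose 100 ml conical flask, 61 mm across, 104 mm high; origin at the centre of its underside. Leave alone.
There are look-alikes about, which are no part of the job. What is shaped like the photometer but red is not meant.

How it is judged:
On the way, in this order (a step that is already met when the one before it is completed fails the run):
1. the shut hood is pressed in (value of joint hood below -0.04 rad).
2. the hood has sprung open (value of joint hood above 1.6 rad), for 0.2 s.
3. the cell is pushed home while the hood is open (value of joint cell above 0.0075 m and value of joint hood above 1 rad), for 0.1 s.
4. the hood is latched shut again (value of joint hood between -0.03 and 0.05 rad and not (contact force between the arm and photometer above 0.2 N)), for 0.2 s.
At the end, for the whole second after the job is handed in: The hood is latched shut (between -0.03 and 0.05 rad) and still without being held, the cell is home (0.0075 m or more), and beaker, stopper, dish and flask are within 20 mm of where they started (value of joint hood between -0.03 and 0.05 rad and velocity of joint hood below 0.05 rad/s and value of joint cell above 0.0075 m and distance of each of beaker, stopper, dish, conical from where it was at the start of the episode below 0.02 m); the robot touches nothing.
It fails at once if the cell is pulled up (value of joint cell below -0.003 m).
It fails at once if a bystander is lifted, tipped or pushed away (distance of any of beaker, stopper, dish, conical from where it was at the start of the episode above 0.03 m or angle between any of beaker, conical's own z axis and vertical above 0.5 rad).
It also fails if it takes over 51 s, if anything falls off the work surface, if the arm or the gripper's body presses on something with over 40 N, if the wrist force passes 120 N, or if a joint passes its speed limit or range.

## Working session

There is one attempt and no reset: what is moved stays moved. The work goes in short steps, Python scripts to look and compute and a tool call to move; the robot and the scene stay as the last step left them, time stands still between calls to the robot, and variables do not carry over. Pictures are saved under pics/ and viewed, at most 10 in all, crops included, and the job is handed in when it is done.

Besides the shell and the picture viewer there is one more tool, called as a command line: name --argument value ..., lists and objects as JSON in quotes. step_arm: Moves the arm, as the interface text tells. Its arguments: {"type":"object","properties":{"rows":{"type":"array","items":{"type":"number"}},"force":{"type":"number"}},"required":["rows"]}

```bash
mkdir -p pics && python3 - <<'E'
from bench import arm
import cv2, pickle
for n in("side","top"):
    f=arm.grab_frame(n); cv2.imwrite(f"pics/{n}0.png",f["pixels"][:,:,::-1]); pickle.dump(f,open(n+".pkl","wb")); print(n,f["K"],f["R"],f["t"])
print(arm.read_state(), arm.grasp_offset)
E
```

```text
side [[431.68610745   0.         280.44866251]
 [  0.         431.68610745 205.28645435]
 [  0.           0.           1.        ]] [[ 0.95385698 -0.29998103 -0.01297058]
 [-0.17496017 -0.5201806  -0.83594323]
 [ 0.24402006  0.79963962 -0.54866263]] [-0.56002426  0.15930578  0.9299571 ]
top [[524.90874675   0.         281.33322705]
 [  0.         524.90874675 219.57444225]
 [  0.           0.           1.        ]] [[ 0.0212836  -0.99954872 -0.02119828]
 [-0.99559968 -0.01925456 -0.09170895]
 [ 0.0912594   0.0230569  -0.99556019]] [-0.01590666  0.61014114  1.23069687]
{'time_s': 0.1, 'joints': array([-1.30021174,  0.68987517, -0.19451452,  1.56624193,  0.15729477,
        0.9024736 , -0.2150968 ]), 'joint_velocities': array([-0.00072852, -0.00246655, -0.00101078, -0.00280589,  0.00043234,
       -0.00043277, -0.00095179]), 'joint_torque': array([-3.19593106e-03, -5.28498924e+01, -1.27181869e+00, -1.53838760e+01,
       -5.26140479e-02,  1.92479187e-03,  5.43759666e-05]), 'tool_pos': array([0.14652273, 0.60700607, 0.23800514]), 'eef_rot': array([-3.71128812e-05,  1.18080018e-01,  9.93003758e-01, -8.03434379e-04]), 'ft_force': array([0.46073585, 0.09271508, 0.63135162]), 'ft_torque': array([0.0391997 , 0.01112609, 0.03863697]), 'grasp_force': 0.0, 'gripper_width': 0.08804276280419315} 0.0187
```

View pics/side0.png

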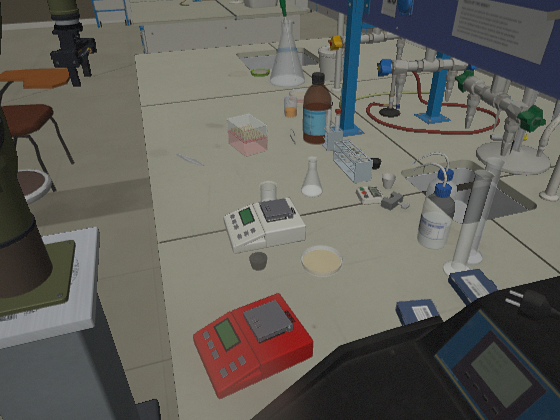

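View pics/top0.png

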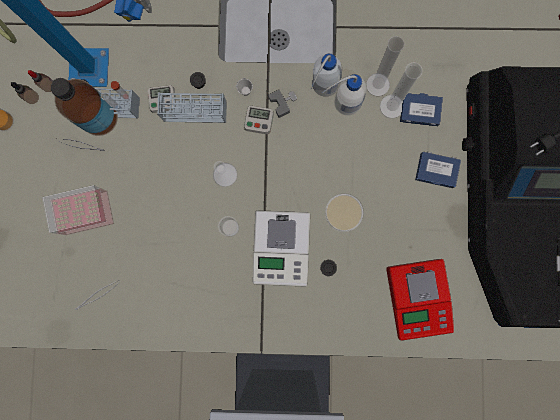

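The white photometer is at about (282, 248) in the top view with its hood at (282, 233). The red one at (420, 300) is the decoy. I'll enlarge the crop next.

```bash
python3 - <<'E'
import pickle,cv2
f=pickle.load(open("top.pkl","rb"))["pixels"][205:295,240:340,::-1]
g=pickle.load(open("side.pkl","rb"))["pixels"][185:260,215:315,::-1]
cv2.imwrite("pics/topc.png",cv2.resize(f,None,fx=6.5,fy=6.5,interpolation=cv2.INTER_CUBIC))
cv2.imwrite("pics/sidec.png",cv2.resize(g,None,fx=8,fy=8,interpolation=cv2.INTER_CUBIC))
E
```

```text
(no output)
```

View pics/topc.png

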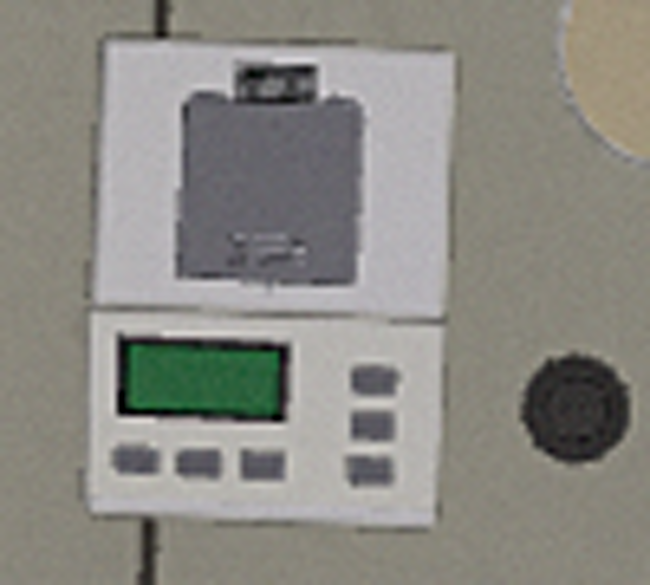

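View pics/sidec.png

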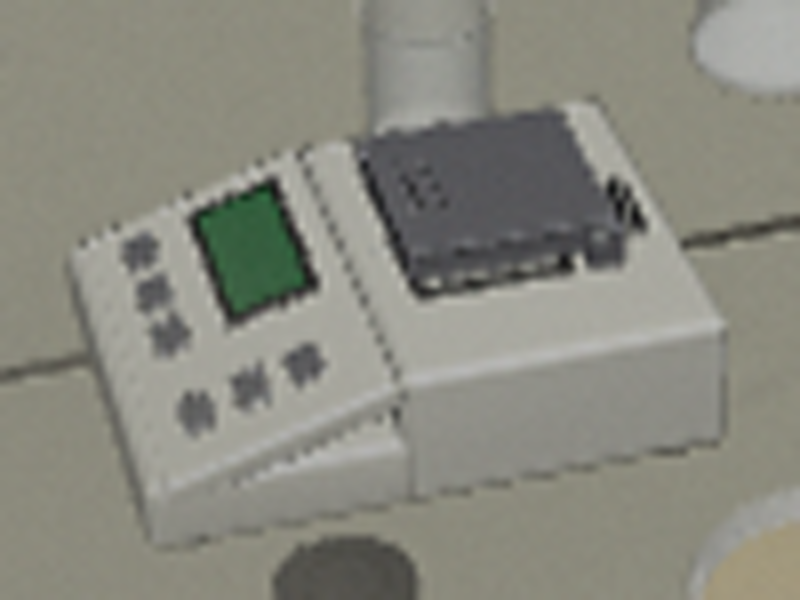

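```bash
cat > h.py <<'E'
import pickle,numpy as np
from scipy.optimize import least_squares
C={n:pickle.load(open(n+".pkl","rb")) for n in("top","side")}
def proj(n,X):
    c=C[n]; p=(c["R"]@np.asarray(X).T).T+c["t"]; q=p@c["K"].T; return q[:,:2]/q[:,2:]
def W(p,L):
    L=np.atleast_2d(L)/1000.; c,s=np.cos(p[2]),np.sin(p[2])
    return L@np.array([[c,-s,0],[s,c,0],[0,0,1]]).T+[p[0],p[1],0]
E
python3 - <<'E'
from h import *
T=[((105,38),(80,65,50)),((456,52),(80,-65,50)),((92,306),(-20,65,50)),((445,319),(-20,-65,50)),((177,277),(-8,32,70)),((357,284),(-8,-32,70)),((268,247),(3,0,70))]
S=[((400,388),(-20,-65,50)),((725,322),(80,-65,50)),((300,150),(-20,65,50)),((590,100),(80,65,50)),((360,145),(-8,32,70)),((412,258),(-8,-32,70))]
tp=np.array([a for a,_ in T])/6.5+[240,205]-.42; tl=[b for _,b in T]
sp=np.array([a for a,_ in S])/8+[215,185]-.44; sl=[b for _,b in S]
rt=lambda p:(proj("top",W(p,tl))-tp).ravel()
rs=lambda p:(proj("side",W(p,sl))-sp).ravel()
for f in(rt,rs,lambda p:np.r_[rt(p),rs(p)]):
    r=least_squares(f,[.6,0,0]); print(r.x,np.round(r.fun.reshape(-1,2),1).tolist())
p=r.x
for n,l in dict(press=(3,0,70),cell=(18,0,64),hinge=(50,0,64)).items(): print(n,W(p,l))
def ray(n,uv,z):
    c=C[n];d=c["R"].T@np.linalg.solve(c["K"],[*uv,1]);o=-c["R"].T@c["t"];return o+d*(z-o[2])/d[2]
print("stopper",ray("top",(240+577/6.5,205+408/6.5),.024),"dish",ray("top",(344.5,212.5),.016),"beaker top",ray("top",(228,226),.056),"con",ray("top",(225,174),.0))
E
```

```text
[ 0.5492623  -0.00477085 -0.02152941] [[-0.7, -0.8], [0.4, -0.7], [-0.7, 0.4], [0.5, 0.7], [0.1, -0.0], [0.1, 0.0], [0.2, 0.4]]
[ 0.54844731 -0.007187   -0.01459142] [[-0.0, -0.0], [1.2, 0.3], [-0.9, -0.2], [1.0, -0.4], [-0.8, -0.2], [-0.5, 0.1]]
[ 0.54906052 -0.00528013 -0.01892687] [[-0.5, -0.6], [0.5, -0.7], [-0.4, 0.5], [0.7, 0.7], [0.3, 0.1], [0.4, 0.1], [0.4, 0.5], [-0.1, -0.6], [1.1, -0.1], [-0.7, -0.6], [1.2, -0.8], [-0.7, -0.7], [-0.5, -0.4]]
press [[ 0.55205999 -0.00533691  0.07      ]]
cell [[ 0.5670573  -0.00562079  0.064     ]]
hinge [[ 0.59905157 -0.00622642  0.064     ]]
stopper [ 0.49769538 -0.11879213  0.024     ] dish [ 0.63154852 -0.15556191  0.016     ] beaker top [0.59020308 0.12065765 0.056     ] con [0.7235118  0.13906363 0.        ]
```

step_arm --rows '[1,0.04,-0.06,0,0.03,1,0.08,-0.12,0,0.06,1,0.12,-0.18,0,0.1,1,0.155,-0.235,0,0.13,1,0.19,-0.29,0,0.16,1,0.225,-0.345,0,0.19,1,0.26,-0.4,0,0.21,1,0.29,-0.44,0,0.22]' --force 10

```text
time_s: 1.1
tool_pos: [0.4218, 0.1879, 0.2387]
eef_rot: [-0.0, 0.008, 1.0, 0.0]
ft_force: [1.1, 0.5, -0.0]
gripper_width: 0.0098
grasp_force: 0.0
```

step_arm --rows '[1,0.03,-0.05,0,0,1,0.06,-0.1,0,0,1,0.09,-0.145,-0.02,0,1,0.111,-0.172,-0.06,0,1,0.111,-0.172,-0.1,0,1,0.111,-0.172,-0.12,0,1,0.111,-0.172,-0.14,0,1,0.111,-0.172,-0.14,0]'

```text
time_s: 2.1
tool_pos: [0.5309, 0.0176, 0.0974]
eef_rot: [-0.002, 0.008, 1.0, -0.0]
ft_force: [0.1, -0.3, 0.6]
gripper_width: 0.0001
grasp_force: 0.0
```

```bash
python3 - <<'E'
from bench import arm
import cv2,numpy as np
a=arm.grab_frame("side")["pixels"][150:270,200:330,::-1]
b=arm.grab_frame("top")["pixels"][180:300,210:340,::-1]
cv2.imwrite("pics/near.png",np.hstack([cv2.resize(i,(400,369),interpolation=cv2.INTER_CUBIC) for i in(a,b)]))
print(arm.read_state()["ft_force"],arm.read_state()["tool_pos"])
E
```

```text
[0.05339689 0.18251838 0.16423073] [0.5322177  0.01783408 0.09902026]
```

View pics/near.png

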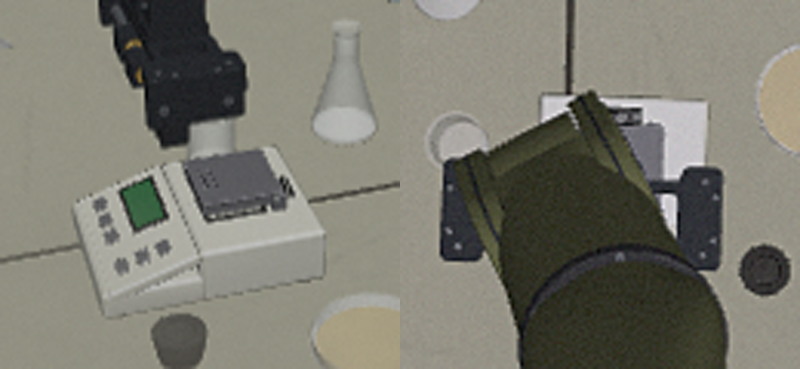

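The side view shows the gripper above and in front of the hood, about 20 mm short of where I wanted it. I'll check the TCP's projection before pressing.

```bash
python3 - <<'E'
from h import *
from bench import arm
s=arm.read_state();t=s["tool_pos"];print(t)
q=proj("side",[t,t+[0,0,.064]]);print((q-[200,150])*400/130)
E
```

```text
[0.5322177  0.01783408 0.09902026]
[[170.68673362 136.42445423]
 [166.82639024  63.05235843]]
```

step_arm --rows '[1,0.006,-0.01,0,0,1,0.014,-0.023,0,0,1,0.014,-0.023,0,0]'

```text
time_s: 2.58
tool_pos: [0.5473, -0.0077, 0.0991]
eef_rot: [0.001, 0.01, 1.0, -0.001]
ft_force: [-0.4, 1.3, -0.1]
gripper_width: 0.0008
grasp_force: 0.0
```

step_arm --rows '[1,0,0,-0.01,0,1,0,0,-0.02,0,1,0,0,-0.025,0,1,0,0,-0.028,0,1,0,0,-0.031,0,1,0,0,-0.033,0,1,0,0,-0.035,0,1,0,0,-0.035,0]'

```text
time_s: 3.58
tool_pos: [0.5453, -0.005, 0.0647]
eef_rot: [-0.0, 0.008, 1.0, -0.0]
ft_force: [-5.7, 1.5, 12.3]
gripper_width: 0.0005
grasp_force: 6.9
```

step_arm --rows '[1,0,0,0.02,0,1,0,0,0.06,0,1,0,0,0.1,0,1,-0.02,0,0.12,0,1,-0.04,0,0.12,0,1,-0.04,0,0.12,0,1,-0.04,0,0.12,0,1,-0.04,0,0.12,0]'

```text
time_s: 4.58
tool_pos: [0.5071, -0.0052, 0.1834]
eef_rot: [0.0, 0.009, 1.0, 0.0]
ft_force: [-0.2, -0.9, -0.3]
gripper_width: 0.0003
grasp_force: 0.0
```

step_arm --rows '[1,0,0,0,0,1,0,0,0,0,1,0,0,0,0,1,0,0,0,0,1,0,0,0,0,1,0,0,0,0,1,0,0,0,0,1,0,0,0,0]'

```text
time_s: 5.58
tool_pos: [0.5061, -0.0053, 0.1837]
eef_rot: [-0.0, 0.008, 1.0, 0.0]
ft_force: [0.2, -0.2, 1.0]
gripper_width: 0.0002
grasp_force: 0.0
```

step_arm --rows '[1,0,0,0,0,1,0,0,0,0,1,0,0,0,0,1,0,0,0,0,1,0,0,0,0,1,0,0,0,0,1,0,0,0,0,1,0,0,0,0]'

```text
time_s: 6.58
tool_pos: [0.5061, -0.0053, 0.1837]
eef_rot: [0.0, 0.008, 1.0, 0.0]
ft_force: [0.5, -0.7, -0.3]
gripper_width: 0.0007
grasp_force: 0.0
```

```bash
python3 - <<'E'
from bench import arm
import cv2
a=arm.grab_frame("side")["pixels"][130:260,200:330,::-1]
cv2.imwrite("pics/open.png",cv2.resize(a,(600,600),interpolation=cv2.INTER_CUBIC))
print(arm.read_state()["tool_pos"])
E
```

```text
[ 0.50611738 -0.00525979  0.18376737]
```

View pics/open.png

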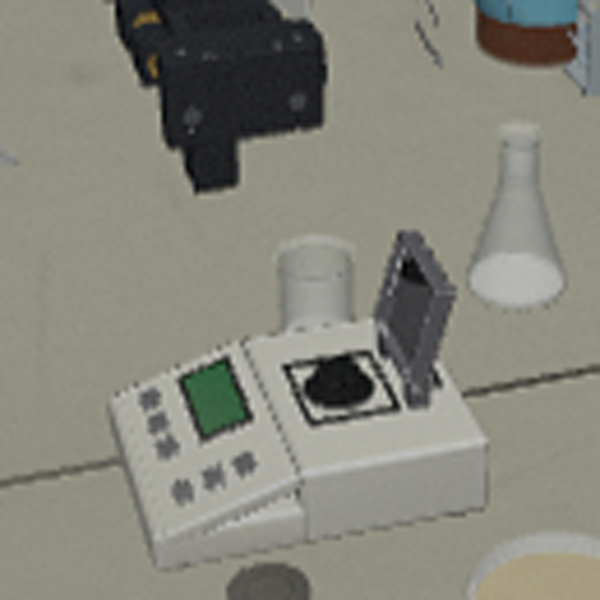

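The hood is open, upright at about (415, 320) in the crop, and the black cap is exposed at (340, 380). Next I push the cell.

step_arm --rows '[1,0.03,0,-0.03,0,1,0.057,0,-0.07,0,1,0.057,0,-0.105,0,1,0.057,0,-0.115,0,1,0.057,0,-0.12,0,1,0.057,0,-0.123,0,1,0.057,0,-0.126,0,1,0.057,0,-0.129,0]'

```text
time_s: 7.62
tool_pos: [0.5642, -0.0051, 0.0557]
eef_rot: [0.001, 0.008, 1.0, 0.0]
ft_force: [-0.2, 0.6, 5.0]
gripper_width: 0.0
grasp_force: 2.8
```

step_arm --rows '[1,0,0,-0.001,0,1,0,0,-0.002,0,1,0,0,-0.002,0]'

```text
time_s: 8.0
tool_pos: [0.5642, -0.0052, 0.0553]
eef_rot: [0.002, 0.008, 1.0, -0.0]
ft_force: [-3.3, 0.5, 21.7]
gripper_width: 0.0006
grasp_force: 11.6
```

step_arm --rows '[1,0,0,0.04,0,1,0,0,0.09,0,1,0,0,0.125,0,1,0.03,0,0.125,0,1,0.06,0,0.125,0,1,0.09,0,0.125,0,1,0.09,0,0.11,0,1,0.09,0,0.11,0]'

```text
time_s: 9.0
tool_pos: [0.6505, -0.0055, 0.1605]
eef_rot: [-0.003, 0.008, 1.0, -0.0]
ft_force: [-0.5, 0.2, -0.3]
gripper_width: 0.0005
grasp_force: 0.0
```

```bash
python3 - <<'E'
from bench import arm
import cv2
a=arm.grab_frame("side")["pixels"][130:260,200:330,::-1]
cv2.imwrite("pics/behind.png",cv2.resize(a,(600,600),interpolation=cv2.INTER_CUBIC))
print(arm.read_state()["tool_pos"])
import numpy as np
for th in np.arange(1.85,-.1,-.15):
    r=50; print(round(th,2), np.round([50-r*np.cos(th)+6*np.sin(th)+9+549, 64+r*np.sin(th)+6*np.cos(th)],0))
E
```

```text
[ 0.65088838 -0.00545109  0.16139499]
1.85 [628. 110.]
1.7 [620. 113.]
1.55 [613. 114.]
1.4 [605. 114.]
1.25 [598. 113.]
1.1 [591. 111.]
0.95 [584. 108.]
0.8 [577. 104.]
0.65 [572.  99.]
0.5 [567.  93.]
0.35 [563.  87.]
0.2 [560.  80.]
0.05 [558.  72.]
-0.1 [558.  65.]
```

View pics/behind.png

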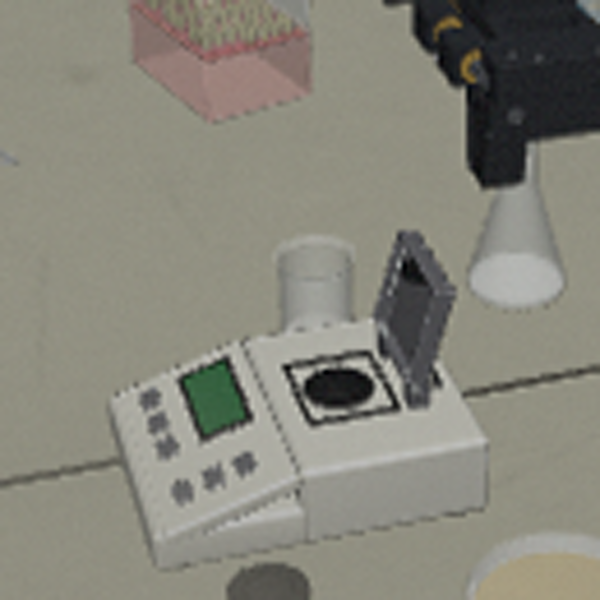

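The cap now sits lower and the cell is home. The finger is behind and above the open hood with clear space, so I lower it and sweep the hood shut.

step_arm --rows '[1,0,0,-0.025,0,1,0,0,-0.05,0,1,0,0,-0.053,0,1,-0.012,0,-0.053,0,1,-0.02,0,-0.053,0,1,-0.025,0,-0.053,0,1,-0.03,0,-0.053,0,1,-0.034,0,-0.053,0]'

```text
time_s: 10.05
tool_pos: [0.6203, -0.005, 0.1106]
eef_rot: [0.002, 0.008, 1.0, 0.0]
ft_force: [3.2, 0.8, 2.6]
gripper_width: 0.0002
grasp_force: 1.5
```

step_arm --rows '[1,-0.004,0,0.001,0,1,-0.007,0,0.001,0,1,-0.011,0,0.002,0,1,-0.014,0,0.002,0,1,-0.018,0,0.002,0,1,-0.022,0,0.002,0,1,-0.025,0,0.001,0,1,-0.029,0,0,0]'

```text
time_s: 11.05
tool_pos: [0.5902, -0.0053, 0.1098]
eef_rot: [0.0, 0.008, 1.0, 0.0]
ft_force: [3.9, 0.2, -1.1]
gripper_width: 0.0003
grasp_force: 1.4
```

step_arm --rows '[1,-0.003,0,-0.001,0,1,-0.006,0,-0.003,0,1,-0.01,0,-0.005,0,1,-0.013,0,-0.007,0,1,-0.016,0,-0.01,0,1,-0.018,0,-0.012,0,1,-0.021,0,-0.015,0,1,-0.024,0,-0.018,0]'

```text
time_s: 12.05
tool_pos: [0.5661, -0.0052, 0.0916]
eef_rot: [0.0, 0.008, 1.0, 0.0]
ft_force: [3.8, 1.0, 1.4]
gripper_width: 0.0003
grasp_force: 1.6
```

step_arm --rows '[1,-0.003,0,-0.003,0,1,-0.005,0,-0.006,0,1,-0.007,0,-0.009,0,1,-0.009,0,-0.012,0,1,-0.011,0,-0.015,0,1,-0.013,0,-0.018,0,1,-0.014,0,-0.021,0,1,-0.015,0,-0.023,0]'

```text
time_s: 13.05
tool_pos: [0.5514, -0.0052, 0.0687]
eef_rot: [0.0, 0.008, 1.0, 0.0]
ft_force: [3.0, 0.2, 4.1]
gripper_width: 0.0009
grasp_force: 2.0
```

step_arm --rows '[1,0,0,-0.002,0,1,0,0,-0.004,0,1,0,0,-0.005,0,1,0,0,-0.006,0,1,0,0,-0.006,0]'

```text
time_s: 13.68
tool_pos: [0.5513, -0.0053, 0.065]
eef_rot: [0.001, 0.008, 1.0, -0.0]
ft_force: [-1.7, -0.1, 24.4]
gripper_width: 0.0004
grasp_force: 12.4
```

step_arm --rows '[1,0,0,0.01,0,1,0,0,0.04,0,1,0,0,0.09,0,1,-0.03,0,0.13,0,1,-0.06,0,0.15,0,1,-0.06,0,0.15,0,1,-0.06,0,0.15,0,1,-0.06,0,0.15,0]'

```text
time_s: 14.68
tool_pos: [0.4913, -0.0052, 0.2116]
eef_rot: [-0.001, 0.008, 1.0, 0.0]
ft_force: [-1.1, -0.3, -0.6]
gripper_width: 0.0002
grasp_force: 0.0
```

```bash
python3 - <<'E'
from bench import arm
import cv2
a=arm.grab_frame("side")["pixels"][130:280,200:350,::-1]
cv2.imwrite("pics/end.png",cv2.resize(a,(600,600),interpolation=cv2.INTER_CUBIC))
s=arm.read_state();print(s["tool_pos"],s["ft_force"])
E
```

```text
[ 0.49134694 -0.0052175   0.21175735] [ 0.49792519 -0.07941914 -0.63251964]
```

View pics/end.png

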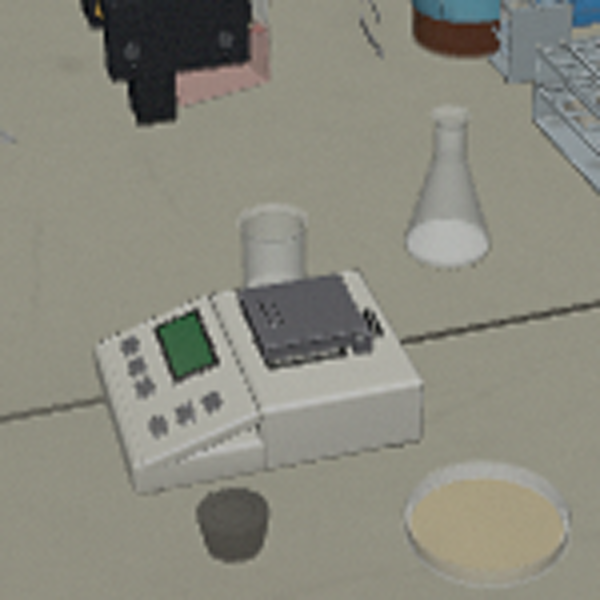

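The hood lies flat and shut at about (305, 320), roughly 1 s after release. The glassware, stopper and dish have not moved and the gripper is clear, so I'm handing in.

```bash
python3 -c "
from bench import arm
print(arm.hand_in())"
```

```text
the job is handed in; nothing more can be done
None
```

I handed the job in at about 15 s on the robot clock: the hood sprang open, the cell was pushed down to its stop, and the hood was pressed shut and stayed closed. The glassware, stopper and dish look unmoved and the arm finished clear; the hand-in returned no verdict.

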